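Load a bushing and index the weld turntable

ROBOT

A 7-joint arm with a two-finger parallel gripper is mounted at the origin on the work surface. World frame = base frame: x ahead of the robot, y to its left, z up, the work surface at z = 0. Lengths are in mm, angles in rad, forces in N, time in s.
With the tool pointing down it reaches from about 400 to 875 mm from the base axis. Payload 4.4 kg.
Tool frame: the origin (TCP) lies at the very end of the fingers, on their centre line; the grasp point (between the pads) lies 19 mm behind it; z points along the fingers, y is the line along which they close (so a half turn about z gives the same grasp; the last joint's range is limited). The gripper opens to 85 mm and grips with 20 to 120 N. Pads are 22 mm wide; open, the fingers measure 114 mm over their backs; the gripper's body (76 mm by 85 mm) begins 54 mm behind the grasp point. The pads swing forward as they close: fully open they stand 13 mm farther back than shut.
Start: joints at [1.096, 0.628, 0.038, 1.517, -0.027, 0.996, -0.02], TCP at [258.409, -596.442, 231.313] pointing down, gripper open.
Joint ranges: [-3.06, 3.06], [-0.37, 2.12], [-1.25, 1.32], [0.18, 2.47], [-1.1, 4.24], [0.23, 1.98], [-2.94, 2.94]. Speed limits (rad/s): [2.57, 2.57, 3.14, 3.14, 3.14, 3.14, 3.14].

INTERFACE

Orientations are given as [roll, pitch, yaw] about the fixed x, y, z axes, in that order (R = Rz(yaw) Ry(pitch) Rx(roll)).
In Python, from cell import read_state, get_image, camera_info, finish_job gives the robot as it stands.
- The arm moves only by the tool play_rows, never from a script. Its argument "deltas" is one flat list of numbers, 7 for each row, row after row: the shift along the tool's x, y, z in mm, then the turn, a rotation vector about the tool's x, y, z in rad, then the opening, from 0 (shut) to 1 (fully open). In form: [dx, dy, dz, ax, ay, az, grip, dx, dy, dz, ax, ay, az, grip, ...]. A call has 1 to 10 rows; each row is the pose to reach, as a shift and turn from the pose commanded when the call began, along the tool's axes at that moment; what a row does not reach only later rows make up. A row lasts 1/8 s, in which the tool goes at most 62.5 mm and 10.7 degrees, less where a joint would pass 70% of its speed; a pose out of reach is approached as far as the arm can. A call with a gripper value outside its range is refused whole. The fingers move at their own pace and stop on an object; the grip force is fixed at half the most. Time passes only in rows, so rows that repeat a pose let the fingers close. It gives the time, the measured TCP pose, the force, the opening and the grip force at its end, in the units of the state.
- read_state(): the state, without advancing time (a new reading comes with each control period).
- get_image(name): name is "scene" or "top" or "wrist"; returns the picture (480x640x3 uint8, red, green, blue); there is no depth.
- camera_info(name): a dict with "fx", "fy", "cx", "cy" (pixels), "distortion" ([k1, k2, p1, p2, k3] as OpenCV has them; the pictures are not rectified), "T" (4x4, takes a point from camera to world coordinates). Camera axes: x right, y down, z forward; pixel columns grow to the right and rows downward; lengths in mm; the calibration is good to about 2 mm. A picture is of the moment at which its call begins: read the wrist's pose just before it. camera_info takes no time and is no camera call; for the wrist camera it gives the pose at the moment of the call.
- finish_job(): hands the job in; it is judged then, once.
The state is a dict: "clock": time; "qpos": joint angles; "qd": joint speeds; "tau": joint torques, N m; "eef_pos": TCP position; "tool_rot": TCP orientation; "force": force on the tool from outside, world axes, zero at the start; "torque": the same for the moment, N m; "width": finger opening in mm; "gripper_force": force on a finger pad.
Only numpy, scipy, OpenCV 4.12 (cv2) and the standard library are available. Lean on these libraries where they do the work, as an engineer would, in place of code of your own. Each camera call takes 0.05 s, during which the arm holds its last target. There are 200 camera calls.

TASK

Slip the copper bushing over the turntable's empty post so that it sits down on the plate, and let go of it. Then turn the loaded turntable slowly by pushing one of its red handles until the index pin comes near the red pointer and drops into its hidden socket, which lies somewhat to one side or the other of the pointer and can only be felt: push gently, stop as soon as the table locks, and let go. Do not disturb the other things on the bench.

Things in the scene. Friction and masses are not known exactly. Their poses are not given: they have to be found in the camera images.
- base: Fixed green round base, 284 mm across and 16 mm high, standing on the bench; origin at the centre of its underside, which is also the turntable's vertical axis; its +x axis points to the red pointer.
- pointer (a point): Top inner end of the red pointer, an upright red block (30 x 16 mm, top 50 mm above the bench) fixed to the base's rim. This point is 140 mm from the axis, on the base's +x axis. It shows the hidden index socket only roughly: the socket may lie up to 0.24 rad (25 mm at the pin) to either side of it and cannot be seen.
- turntable: Free aluminium plate, 270 mm across, top 46 mm above the bench, no end stops, stiff grease (0.3 N m plus 0.6 per rad/s) stops it if not pushed. Origin on the axis at bench level; +x points to the index pin. It starts 0.7 to 1.4 rad short of the pointer: turn anticlockwise from above. Posts stand 70 mm from the axis at 60, 180 (empty) and 300 deg, red handles at 120 and 240 deg. Hub cap 10 mm high.
- empty_post (a point): Foot of the empty post, on the plate's top face: brass, diameter 18 mm, 40 mm high, the top 8 mm tapered to 10 mm. Moves with the turntable.
- handle_a (a point): Centre of the top of the first red push handle, an upright round rod, diameter 20 mm, 60 mm high above the plate (top 106 mm above the bench), 112 mm from the axis at +120 degrees from the turntable's +x. Ends nearest the robot.
- handle_b (a point): The same on the second red handle, at 240 degrees.
- index_pin: Loose round-nosed steel drop pin, 14 mm thick, black knob on top (28 mm wide, top 68 mm above the origin), upright in a yellow guide block (44 x 42, top 62 mm above the bench) 105 mm from the axis. Origin: its lower end, 30 mm above the bench while the table is free, 16 mm once fallen into the 18 mm wide socket, which locks the table within 3 mm. A hard side push may hold it up; ease off.
- bushing: Copper-coloured tube to be loaded, outside diameter 38 mm, bore 24 mm, 50 mm high, about 0.25 kg, standing on the bench; origin at the centre of its underside. Fingers can take it across its outside near the top.
- loaded_1: Dark steel tube of the same size as the copper one, already on the turntable's post at 60 degrees; origin at the centre of its underside. It must stay on its post.
- loaded_2: The same on the post at 300 degrees.
- rubber_bushing: Black rubber tube, 44 mm across, 40 mm high, standing on the bench in a row with the copper one (along x, about 80 mm apart, order varies); not to be moved.
- spacer: Blue tube, 42 mm across, 22 mm high, standing in the same row; not to be moved.
- wrench: Wrench lying on the bench beyond the row of tubes; not to be moved.
- hammer: Hammer lying on the bench to the left; not to be moved.
- oil: Yellow bottle, 64 mm across, 170 mm high, to the left beyond the turntable; not to be moved.
Things that resemble listed ones, but are neither listed nor needed, are in the scene too. What is shaped like the index_pin but blue, green or purple is not meant.

How it is judged (in metres and radians):
On the way, in this order (a step that is already met when the one before it is completed fails the run):
1. the copper bushing sits on the empty post, let go, with the pin still up (horizontal distance between bushing and empty_post below 0.006 m and z of bushing in the frame of turntable below 0.049 m and contact force between the fingers and bushing below 0.2 N and height (world z) of index_pin above 0.026 m), for 0.2 s.
2. the index pin has dropped into its socket by the pointer (height (world z) of index_pin below 0.02 m and horizontal distance between index_pin and pointer below 0.055 m), for 0.2 s.
At the end, for the whole second after the job is handed in: The index pin is down in its socket (lower end under 20 mm above the bench, within 55 mm of the pointer point seen from above), the turntable still, and the copper bushing upright and still on its post (within 6 mm of its centre, under 3 mm above the plate) (all of step 2 and angular speed of turntable below 0.05 rad/s and horizontal distance between bushing and empty_post below 0.006 m and z of bushing in the frame of turntable below 0.049 m and angle between bushing's own z axis and vertical below 0.1 rad and linear speed of bushing below 0.02 m/s); the robot touches nothing.
It fails at once if the turntable is pushed or pressed with more than 25 N (contact force between any of the fingers, the arm and turntable above 25 N).
It fails at once if the turntable is spun fast (over 1.2 rad/s) (angular speed of turntable above 1.2 rad/s).
It fails at once if the pin or a bushing is used to force the table (over 25 N) (contact force between the fingers and index_pin above 25 N or contact force between bushing and turntable above 25 N).
It fails at once if a loaded bushing comes off its post (z of any of loaded_1, loaded_2 in the frame of turntable above 0.07 m).
It fails at once if a bystander is moved by more than 25 mm (distance of any of rubber_bushing, spacer, wrench, hammer, oil from where it was at the start of the episode above 0.025 m).
It also fails if it takes over 67 s, if anything falls off the work surface, if the arm or the gripper's body presses on something with over 40 N, if the wrist force passes 120 N, or if a joint passes its speed limit or range.

## Working session

There is one attempt and no reset: what is moved stays moved. The work goes in short steps, Python scripts to look and compute and a tool call to move; the robot and the scene stay as the last step left them, time stands still between calls to the robot, and variables do not carry over. Pictures are saved under pics/ and viewed, at most 10 in all, crops included, and the job is handed in when it is done.

Besides the shell and the picture viewer there is one more tool, called after "Call:" by a JSON object that holds its "name" and its "arguments", one argument or row to a line. play_rows: Moves the arm, as the interface text tells. Its arguments: {"type":"object","properties":{"deltas":{"type":"array"}},"required":["deltas"]}

```bash
mkdir -p pics; ls
python3 - <<'E'
from cell import *
import cv2
s=read_state();print(s)
for n in("scene","top"):
    cv2.imwrite(f"pics/{n}0.png",get_image(n)[:,:,::-1]);print(n,camera_info(n))
E
```

```text
pics
{'clock': 0.0, 'qpos': array([ 1.09621891,  0.62929852,  0.03843884,  1.5183551 , -0.02699437,
        0.99634518, -0.02001688]), 'qd': array([ 1.06925330e-03,  7.71328414e-04, -8.61548770e-04, -6.25108840e-05,
       -1.04086877e-03,  2.10822111e-03,  1.72513777e-03]), 'tau': array([-8.04785650e-04, -5.63399577e+01,  1.22623231e+00, -1.93445009e+01,
        1.11739326e-02,  1.05866956e-02, -5.55989601e-06]), 'eef_pos': array([ 258.14382451, -595.85547217,  230.42404028]), 'tool_rot': array([-3.13970455e+00,  2.54352268e-05,  4.08766440e-01]), 'force': array([-0.22583422, -0.08878156, -0.09983343]), 'torque': array([ 0.00622642, -0.03798811, -0.01392853]), 'gripper_force': 0.0, 'width': 85.84829383526062}
scene {'fx': 471.2096307537609, 'fy': 471.2096307537609, 'cx': 324.4535773789112, 'cy': 237.70689121372425, 'distortion': array([0.019218, 0.      , 0.      , 0.      , 0.      ]), 'T': array([[ 5.34193546e-01,  5.88273456e-01, -6.07100978e-01,
         1.26106202e+03],
       [ 8.45362115e-01, -3.71407599e-01,  3.83952196e-01,
        -3.51124306e+02],
       [ 3.86968716e-04, -7.18324952e-01, -6.95707636e-01,
         8.18818217e+02],
       [ 0.00000000e+00,  0.00000000e+00,  0.00000000e+00,
         1.00000000e+00]])}
top {'fx': 446.8391304105673, 'fy': 446.8391304105673, 'cx': 319.46232829461024, 'cy': 236.30933776257442, 'distortion': array([-0.05476603,  0.        ,  0.        ,  0.        ,  0.        ]), 'T': array([[-1.06527811e-02, -9.73764467e-01,  2.27308780e-01,
         4.64841272e+02],
       [-9.99924289e-01,  8.97350874e-03, -8.41978289e-03,
         3.20566429e+01],
       [ 6.15912807e-03, -2.27381265e-01, -9.73786335e-01,
         9.30717200e+02],
       [ 0.00000000e+00,  0.00000000e+00,  0.00000000e+00,
         1.00000000e+00]])}
```

View pics/scene0.png

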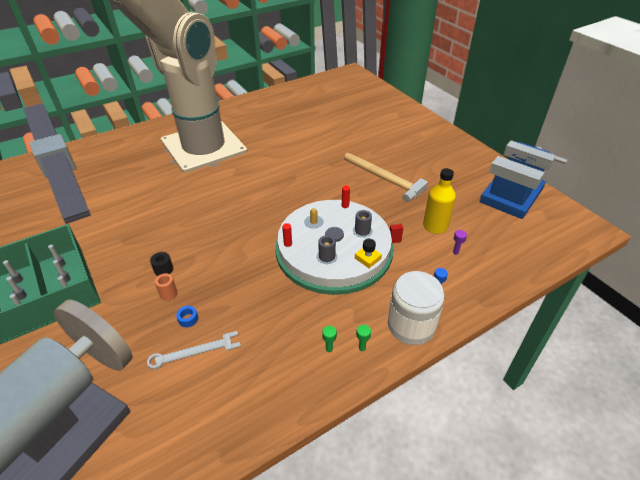

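View pics/top0.png

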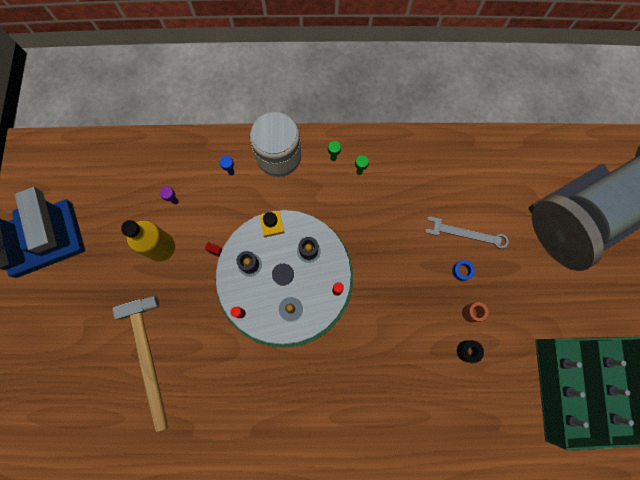

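The top view shows the copper tube at (479,312) between the black rubber tube (470,351) and the blue spacer (463,270). The black-knobbed pin in its yellow block is at (270,220); the blue, green and purple look-alikes stand on the bench. The pointer is at (213,248), the handles at (237,312) and (338,288), and the empty post at (290,309).

```bash
cat > h.py <<'E'
import numpy as np,cv2
from cell import *
def ray(info,uv):
    K=np.array([[info['fx'],0,info['cx']],[0,info['fy'],info['cy']],[0,0,1]])
    p=cv2.undistortPoints(np.array([[uv]],float),K,info['distortion'])[0,0]
    T=info['T'];return T[:3,3],T[:3,:3]@np.array([p[0],p[1],1])
def atz(info,uv,z):
    o,d=ray(info,uv);return (o+d*(z-o[2])/d[2])[:2]
def proj(info,P):
    T=info['T'];K=np.array([[info['fx'],0,info['cx']],[0,info['fy'],info['cy']],[0,0,1]])
    R=T[:3,:3].T
    return cv2.projectPoints(np.array(P,float).reshape(-1,1,3),cv2.Rodrigues(R)[0],-R@T[:3,3],K,info['distortion'])[0].reshape(-1,2)
def blobs(img,lo,hi,roi,amin=15):
    h=cv2.cvtColor(img,cv2.COLOR_RGB2HSV);m=np.zeros(h.shape[:2],np.uint8)
    x0,y0,x1,y1=roi;m[y0:y1,x0:x1]=cv2.inRange(h,lo,hi)[y0:y1,x0:x1]
    n,l,s,c=cv2.connectedComponentsWithStats(m)
    return [(c[i].round(1),s[i].tolist()) for i in range(1,n) if s[i][4]>=amin]
E
python3 - <<'E'
from h import *
t=cv2.imread('pics/top0.png')[:,:,::-1].copy();s=cv2.imread('pics/scene0.png')[:,:,::-1].copy()
it,is_=camera_info('top'),camera_info('scene')
roi=(200,195,370,355)
for nm,lo,hi in(('red',(0,200,110),(5,255,255)),('yellow',(22,150,120),(32,255,255)),('brass',(12,120,60),(21,255,255))):
    print(nm,blobs(t,lo,hi,roi,6))
print('cop',blobs(t,(3,100,60),(14,255,255),(455,295,500,330)))
h=cv2.cvtColor(t,cv2.COLOR_RGB2HSV)
print(h[312,466:494].tolist())
E=cv2.resize(t[190:360,200:500],None,fx=2.6,fy=2.6,interpolation=cv2.INTER_CUBIC)
cv2.imwrite('pics/crop1.png',E[:,:,::-1])
E
```

```text
red [(array([212.1, 247.5]), [205, 243, 15, 11, 92]), (array([338. , 287.4]), [334, 283, 9, 10, 76]), (array([235.6, 311.4]), [231, 307, 10, 10, 76])]
yellow [(array([271.9, 225.4]), [259, 211, 24, 25, 244])]
brass [(array([286.3, 270.4]), [200, 195, 170, 160, 11345]), (array([274. , 233.4]), [264, 229, 20, 8, 29]), (array([307.9, 247.4]), [304, 243, 9, 9, 56]), (array([246.7, 261.4]), [243, 258, 8, 8, 54]), (array([289.4, 307.7]), [286, 304, 8, 9, 53])]
cop [(array([477.4, 311.9]), [455, 295, 45, 35, 1468])]
[[7, 168, 56], [9, 167, 52], [7, 192, 53], [9, 179, 91], [8, 175, 160], [10, 169, 166], [9, 168, 155], [11, 170, 120], [12, 167, 104], [13, 181, 96], [12, 180, 78], [8, 179, 57], [7, 174, 57], [7, 202, 53], [7, 181, 55], [11, 227, 54], [8, 179, 54], [10, 219, 49], [9, 186, 74], [9, 171, 139], [8, 171, 158], [9, 171, 155], [10, 162, 129], [13, 161, 103], [13, 179, 101], [13, 174, 104], [12, 168, 105], [13, 172, 104]]
```

View pics/crop1.png

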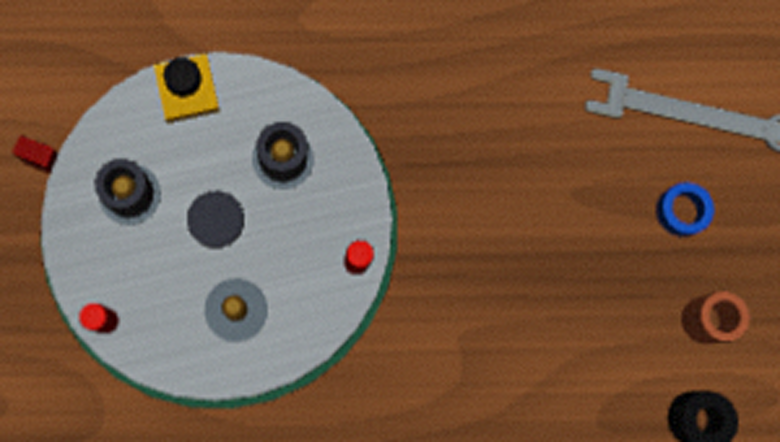

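The crop confirms the targets: the copper ring's top is centred at about (478.5,311.5), with plain brass posts, red handles and the black knob on the yellow block. Next I fit the table pose.

```bash
cat > fit.py <<'E'
from h import *
from scipy.optimize import least_squares
t=cv2.imread('pics/top0.png')[:,:,::-1].copy();it=camera_info('top')
obs=[((235.6,311.2),106,112,120),((338.5,287),106,112,240),((289.4,307.7),84,70,180),((307.9,247.4),84,70,60),((246.7,261.4),84,70,300),((283.1,274.6),56,0,0),((270.3,219.3),98,105,0)]
W=np.array([atz(it,o[0],o[1]) for o in obs])
# check order: post 60deg is ccw from pin
def model(p):
    a=p[2]+np.radians([o[3] for o in obs]);r=np.array([o[2] for o in obs])
    return np.c_[p[0]+r*np.cos(a),p[1]+r*np.sin(a)]
obs[3],obs[4]=obs[4],obs[3];W[[3,4]]=W[[4,3]]
f=lambda p:(model(p)-W).ravel()
r=least_squares(f,[W[5][0],W[5][1],np.arctan2(*(W[6]-W[5])[::-1])])
# obs tuple 3 and 4 keep angle
print('axis,th',r.x,'\nres',f(r.x).reshape(-1,2).round(1).tolist())
print('model',model(r.x).round(1).tolist())
h=cv2.cvtColor(t,cv2.COLOR_RGB2HSV)
m=(h[295:330,460:500,2]>125).astype(np.uint8);ys,xs=np.nonzero(m)
c=cv2.minEnclosingCircle(np.c_[xs,ys].astype(np.float32));uv=np.array(c[0])+[460,295]
print('ring',uv,c[1],'->',atz(it,uv,50))
pp=atz(it,(212.1,247.5),50);print('ptr',pp,np.arctan2(*(pp-r.x[:2])[::-1])-r.x[2],np.linalg.norm(pp-r.x[:2]))
print('rub',atz(it,(470,350),40),'sp',atz(it,(463.5,270.5),22))
# check scene projections
i2=camera_info('scene')
print('scene proj ring,handles,post',proj(i2,[[*atz(it,uv,50),50]]+[[*model(r.x)[k],z] for k,z in((0,106),(1,106),(2,84))]).round(1).tolist())
s=cv2.imread('pics/scene0.png')[:,:,::-1].copy()
print(blobs(s,(0,200,110),(5,255,255),(270,175,410,260)))
E
python3 fit.py
```

```text
axis,th [5.93155435e+02 9.76497570e+01 2.21386580e-01] 
res [[-1.0, 0.3], [-1.0, -0.0], [-0.5, -0.4], [26.4, -118.9], [-26.7, 117.1], [1.0, 0.7], [1.8, 1.3]]
model [[517.2, 180.0], [559.8, -9.3], [524.9, 82.3], [640.6, 46.2], [614.0, 164.5], [593.2, 97.6], [695.6, 120.7]]
ring [473.  316.5] 16.710874557495117 -> [ 506.04983188 -275.1482661 ]
ptr [649.25704196 241.09209598] 0.9765913410391089 154.0230336421695
rub [ 441.87030716 -267.4395792 ] sp [ 601.6029432  -272.92618919]
scene proj ring,handles,post [[167.7, 274.6], [345.5, 187.4], [286.0, 225.4], [313.1, 210.0]]
[(array([345.3, 195.6]), [342, 185, 8, 23, 160]), (array([286.7, 234.5]), [283, 224, 8, 22, 158]), (array([396.4, 232.5]), [390, 224, 13, 19, 188])]
```

Call:
{"name": "play_rows", "arguments": {
  "deltas": [50,-25,0,0,0,0.05,1,105,-53,0,0,0,0.12,1,160,-81,0,0,0,0.18,1,215,-109,5,0,0,0.24,1,270,-137,15,0,0,0.3,1,320,-163,25,0,0,0.36,1,350,-178,30,0,0,0.4,1,360,-183,30,0,0,0.409,1,360,-183,30,0,0,0.409,1]
}}

```text
clock: 1.23
eef_pos: [515.7, -285.9, 201.3]
tool_rot: [3.141, 0.001, 0.001]
force: [-0.8, -0.7, -0.0]
width: 85.5
gripper_force: 0.0
```

Run:
```python
from h import *
it=camera_info('top');print(atz(it,(478.5,311.5),50))
s=read_state();print(s['clock'],s['eef_pos'],s['tool_rot'],s['width'])
i=camera_info('wrist');im=get_image('wrist');print(i,s['force'])
for z in(50,0):print(proj(i,[[*atz(it,(478.5,311.5),50),z]]))
cv2.imwrite('pics/w1.png',im[:,:,::-1])
```

```text
[ 515.58214487 -286.942252  ]
1.225 [ 515.69772594 -285.912926    201.32478284] [3.14099309e+00 5.09421174e-04 5.27722275e-04] 85.54102402201187
{'fx': 375.1286781682933, 'fy': 375.1286781682933, 'cx': 316.66752170793063, 'cy': 239.32652812641723, 'distortion': array([-0.07661789,  0.        ,  0.        ,  0.        ,  0.        ]), 'T': array([[ 9.33875883e-04, -9.65146290e-01, -2.61709319e-01,
         5.81629616e+02],
       [-9.99999410e-01, -7.56004370e-04, -7.80333385e-04,
        -2.85671004e+02],
       [ 5.55282482e-04,  2.61709893e-01, -9.65146426e-01,
         3.43723190e+02],
       [ 0.00000000e+00,  0.00000000e+00,  0.00000000e+00,
         1.00000000e+00]])} [-0.82390248 -0.66191601 -0.03449109]
[[317.97250457 222.96063991]]
[[317.76192687 211.16954571]]
```

View pics/w1.png

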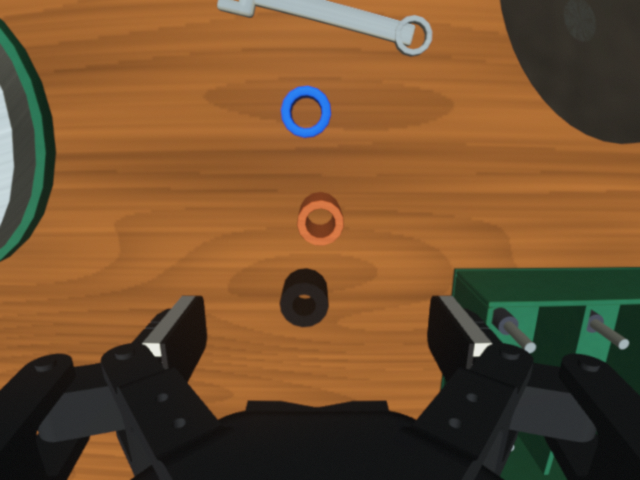

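The ring is centred at about (321,223) in the wrist view, 3 px to the right of where I predicted it, so the bushing is at about (515.6, -289.3).

Call:
{"name": "play_rows", "arguments": {
  "deltas": [0,3.4,40,0,0,0,1,0,3.4,90,0,0,0,1,0,3.4,140,0,0,0,1,0,3.4,170,0,0,0,1,0,3.4,182,0,0,0,1,0,3.4,182,0,0,0,0.3,0,3.4,182,0,0,0,0,0,3.4,182,0,0,0,0,0,3.4,182,0,0,0,0,0,3.4,182,0,0,0,0]
}}

```text
clock: 2.52
eef_pos: [516.9, -289.5, 21.2]
tool_rot: [3.14, -0.002, -0.0]
force: [-1.5, -0.9, 6.2]
width: 36.9
gripper_force: 59.6
```

Call:
{"name": "play_rows", "arguments": {
  "deltas": [0,0,-40,0,0,0,0,0,0,-100,0,0,0,0,-5,-30,-140,0,0,0,0,-12,-85,-145,0,0,0,0,-22,-145,-145,0,0,0,0,-32,-205,-145,0,0,0,0,-42,-265,-145,0,0,0,0,-50,-325,-145,0,0,0,0,-56,-360,-145,0,0,0,0,-56,-371,-145,0,0,0,0]
}}

```text
clock: 3.78
eef_pos: [459.6, 85.0, 165.0]
tool_rot: [-3.14, -0.001, 0.005]
force: [0.0, -1.6, -2.2]
width: 36.8
gripper_force: 60.7
```

Call:
{"name": "play_rows", "arguments": {
  "deltas": [0,0,0,0,0,0,0,0,0,0,0,0,0,0]
}}

```text
clock: 4.03
eef_pos: [460.5, 80.3, 164.6]
tool_rot: [3.141, -0.001, -0.003]
force: [-0.8, -0.6, -2.3]
width: 36.9
gripper_force: 60.7
```

Run:
```python
from h import *
s=read_state();print(s['clock'],s['eef_pos'],s['tool_rot'],s['width'],s['force'])
i=camera_info('wrist');im=get_image('wrist')
e=s['eef_pos']
print('T',i['T'].round(3).tolist())
print('post tip',proj(i,[[524.9,82.3,86]]),'post foot',proj(i,[[524.9,82.3,46]]),'bush top c',proj(i,[[e[0],e[1],e[2]+29]]),'handles',proj(i,[[517,180,106],[560,-9,106]]))
cv2.imwrite('pics/w2.png',im[:,:,::-1])
```

```text
4.025 [460.51613235  80.33214683 164.57105717] [ 3.14073943e+00 -6.51463600e-04 -2.91376445e-03] 36.852642788781644 [-0.79726082 -0.64854392 -2.27517504]
T [[-0.003, -0.965, -0.261, 526.269], [-1.0, 0.003, -0.0, 80.375], [0.001, 0.261, -0.965, 307.048], [0.0, 0.0, 0.0, 1.0]]
post tip [[313.00403533 141.09254897]] post foot [[313.51742589 140.71646633]] bush top c [[317.01182041 339.17753863]] handles [[130.68626588 158.82594947]
 [490.96334359  72.72573534]]
```

View pics/w2.png

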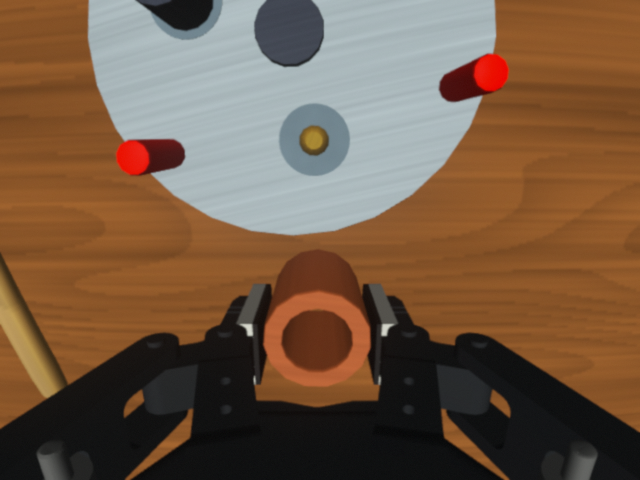

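The post tip at (314,140) and the bushing rim centre at (317,338) are both within 1.5 px of prediction.

Call:
{"name": "play_rows", "arguments": {
  "deltas": [25,-0.7,0,0,0,0,0,50,-1.4,10,0,0,0,0,65,-1.4,30,0,0,0,0,65,-1.4,48,0,0,0,0,65,-1.4,48,0,0,0,0,65,-1.4,48,0,0,0,0]
}}

```text
clock: 4.82
eef_pos: [525.4, 82.7, 116.8]
tool_rot: [3.141, -0.001, -0.002]
force: [0.8, 0.4, -1.7]
width: 36.8
gripper_force: 60.7
```

Run:
```python
from h import *
s=read_state();print(s['clock'],s['eef_pos'],s['tool_rot'],s['force'])
e=s['eef_pos'];i=camera_info('wrist');im=get_image('wrist')
print('bush top c',proj(i,[[e[0],e[1],e[2]+29]]),'bottom c',proj(i,[[e[0],e[1],e[2]-21]]),'post tip',proj(i,[[525.5,81.7,86]]))
c=im[230:430,220:420];cv2.imwrite('pics/w3.png',cv2.resize(c,None,fx=3,fy=3)[:,:,::-1])
```

```text
4.825 [525.39786427  82.71221081 116.8096461 ] [ 3.14144540e+00 -5.68329716e-04 -1.64764420e-03] [ 0.79844897  0.41341576 -1.65362916]
bush top c [[316.89009946 339.17311477]] bottom c [[316.81259108 284.0216236 ]] post tip [[318.85948359 276.34459252]]
```

View pics/w3.png

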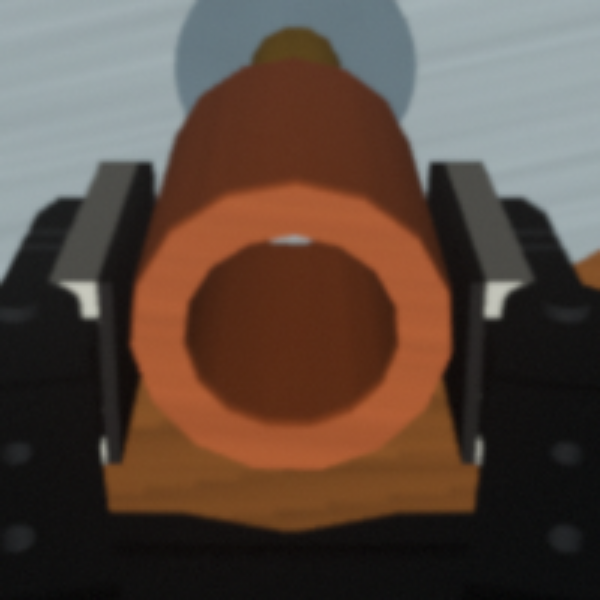

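Run:
```python
from h import *
i=camera_info('wrist')
C=lambda p:((p-[220,230])*3).round(0).tolist()
print('foot',C(proj(i,[[525.5,81.7,46]])),'far edge foot',C(proj(i,[[534.5,81.7,46],[534.5,81.7,78]])))
im=cv2.imread('pics/w3.png')
# grey disc edges at crop row 60, left & right
for r in (20,50,80):print(r,im[r,150:440:10].sum(1).tolist())
```

```text
foot [[297.0, 68.0]] far edge foot [[297.0, 24.0], [298.0, 73.0]]
20 [482, 486, 490, 483, 357, 350, 350, 350, 351, 351, 354, 354, 357, 358, 352, 349, 347, 348, 348, 348, 346, 348, 352, 351, 352, 355, 487, 503, 504]
50 [494, 494, 494, 360, 349, 347, 346, 347, 348, 350, 344, 186, 180, 183, 182, 183, 182, 174, 190, 342, 351, 352, 351, 353, 352, 351, 359, 490, 491]
80 [493, 495, 486, 364, 357, 356, 355, 303, 184, 171, 174, 174, 176, 177, 179, 177, 174, 176, 176, 173, 175, 261, 347, 354, 355, 356, 365, 487, 496]
```

Call:
{"name": "play_rows", "arguments": {
  "deltas": [-0.5,0.5,8,0,0,0,0,-0.5,0.5,16,0,0,0,0,-0.5,0.5,24,0,0,0,0,-0.5,0.5,32,0,0,0,0,-0.5,0.5,40,0,0,0,0,-0.5,0.5,45,0,0,0,0,-0.5,0.5,47,0,0,0,0,-0.5,0.5,47,0,0,0,0]
}}

```text
clock: 5.88
eef_pos: [524.6, 83.1, 69.3]
tool_rot: [3.142, 0.0, -0.0]
force: [0.0, 0.1, -1.9]
width: 36.7
gripper_force: 60.7
```

Call:
{"name": "play_rows", "arguments": {
  "deltas": [0,0,0.8,0,0,0,0,0,0,1.4,0,0,0,0,0,0,1.4,0,0,0,0.8,0,0,1.4,0,0,0,0.8,0,0,1.4,0,0,0,0.8,0,0,1.4,0,0,0,0.8,0,0,-10,0,0,0,0.8,0,0,-50,0,0,0,0.8,0,0,-100,0,0,0,0.8,0,0,-120,0,0,0,0.8]
}}

```text
clock: 7.12
eef_pos: [526.1, 83.2, 192.9]
tool_rot: [-3.141, -0.005, -0.0]
force: [0.3, -0.2, 0.0]
width: 68.3
gripper_force: 0.0
```

Run:
```python
from h import *
s=read_state();print(s['clock'],s['eef_pos'],s['tool_rot'],s['force'],s['width'])
t=get_image('scene');w=get_image('wrist')
i=camera_info('wrist');print(proj(i,[[525,82,96]]))
a=cv2.resize(t[160:300,260:420],None,fx=2.4,fy=2.4);b=cv2.resize(w,None,fx=.6,fy=.6)
H=max(a.shape[0],b.shape[0]);pad=lambda x:np.pad(x,((0,H-x.shape[0]),(0,0),(0,0)))
cv2.imwrite('pics/p1.png',np.hstack([pad(a),pad(b)])[:,:,::-1])
```

```text
7.125 [526.10765436  83.19580541 192.91007099] [-3.14055353e+00 -5.12112571e-03 -3.89384406e-04] [ 0.29097521 -0.18674458  0.04673471] 68.25529840287096
[[319.01454832 243.97274779]]
```

View pics/p1.png

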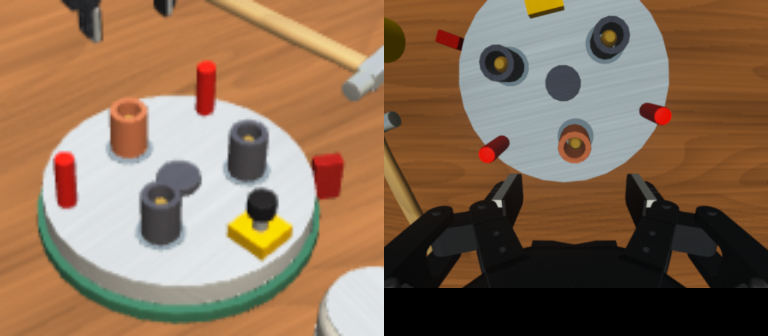

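The bushing is seated on its post. The wrist half shows the brass post inside the ring at about (574,143), and the scene half shows it flush with its dark neighbours. Next I shut the gripper and come down behind handle_b.

Call:
{"name": "play_rows", "arguments": {
  "deltas": [-0.5,30,0,0,0,0.1,0,-1.6,70,0,0,0,0.2,0,-1.6,81.5,0,0,0,0.302,0,-1.6,81.5,30,0,0,0.302,0,-1.6,81.5,70,0,0,0.302,0,-1.6,81.5,100,0,0,0.302,0,-1.6,81.5,118,0,0,0.302,0,-1.6,81.5,122,0,0,0.302,0,-1.6,81.5,122,0,0,0.302,0]
}}

```text
clock: 8.35
eef_pos: [522.6, 0.5, 67.1]
tool_rot: [3.141, 0.001, -0.304]
force: [-0.1, -0.8, 0.6]
width: -0.0
gripper_force: 0.0
```

Call:
{"name": "play_rows", "arguments": {
  "deltas": [4,-1,0,0,0,0,0,8,-1.5,0,0,0,0,0,12,-1.5,0,0,0,0,0,15,-1.5,0,0,0,0,0,18,-1.5,0,0,0,0,0,20,-1.5,0,0,0,0,0]
}}

```text
clock: 9.1
eef_pos: [541.3, -2.7, 67.2]
tool_rot: [3.141, 0.003, -0.302]
force: [-3.6, 1.5, 3.2]
width: -0.2
gripper_force: 1.6
```

Call:
{"name": "play_rows", "arguments": {
  "deltas": [2.2,0.4,0,0,0,-0.02,0,7.9,1.2,0,0,0,-0.07,0,14.7,1.8,0,0,0,-0.13,0,21.5,2.0,0,0,0,-0.19,0,28.4,1.7,0,0,0,-0.25,0,35.2,1.1,0,0,0,-0.31,0,41.9,0,0,0,0,-0.37,0,48.6,-1.4,0,0,0,-0.43,0,54.1,-3,0,0,0,-0.48,0,57.4,-4,0,0,0,-0.51,0]
}}

```text
clock: 10.35
eef_pos: [597.2, -15.8, 66.9]
tool_rot: [-3.14, 0.003, 0.21]
force: [-4.2, 1.7, 2.5]
width: 0.2
gripper_force: 2.3
```

```bash
cat > ang.py <<'E'
from h import *
s=read_state();e=s['eef_pos'];A=np.array([593.2,97.6])
t=get_image('top')
cv2.imwrite('pics/t_%d.png'%(s['clock']*100),t[:,:,::-1])
it=camera_info('top');B=blobs(t,(0,200,110),(5,255,255),(200,195,370,355),20)
for c,st in B:
    p=atz(it,c,106);d=p-A;print(c,st[4],p.round(1),'r',np.hypot(*d).round(1),'ang rel a/b',((np.arctan2(d[1],d[0])-.2214-np.radians([120,240]))%(2*np.pi)).round(3))
y=blobs(t,(22,150,120),(32,255,255),(200,195,370,355),40)
for c,st in y:
    d=atz(it,c,62)-A;print('yel',st[4],np.hypot(*d),np.arctan2(d[1],d[0])-.2214)
d=e[:2]-A;print('tool',np.hypot(*d),np.arctan2(d[1],d[0]),'handle turn est',(np.arctan2(d[1],d[0])+np.arctan(20/112)-4.410)%(2*np.pi))
E
python3 ang.py
```

```text
[212.1 247.3] 88 [637.9 227.8] r 137.7 ang rel a/b [5.207 3.113]
[261.5 328.2] 79 [487.3 131.8] r 111.3 ang rel a/b [0.513 4.702]
yel 242 101.03007320620159 0.5019319845817612
tool 113.48714698289389 -1.5359113878915822 handle turn est 0.5139827753580404
```

Call:
{"name": "play_rows", "arguments": {
  "deltas": [3.4,0.6,0,0,0,-0.03,0,7.9,1.2,0,0,0,-0.07,0,12.4,1.6,0,0,0,-0.11,0,17,1.9,0,0,0,-0.15,0,19.8,1.95,0,0,0,-0.175,0,21.2,1.95,0,0,0,-0.187,0]
}}

```text
clock: 11.15
eef_pos: [618.9, -13.8, 66.8]
tool_rot: [-3.141, 0.002, 0.395]
force: [-4.6, 0.5, -1.1]
width: 0.1
gripper_force: 1.8
```

Call:
{"name": "play_rows", "arguments": {
  "deltas": [1.3,0.2,0,0,0,-0.012,0,2.7,0.5,0,0,0,-0.024,0,4,0.7,0,0,0,-0.036,0]
}}

```text
clock: 11.52
eef_pos: [623.8, -13.2, 67.3]
tool_rot: [3.141, -0.0, 0.431]
force: [-4.1, -1.0, -0.9]
width: -0.0
gripper_force: 1.5
```

Call:
{"name": "play_rows", "arguments": {
  "deltas": [1.3,0,0,0,0,-0.012,0,2.7,0,0,0,0,-0.024,0,4,0,0,0,0,-0.036,0]
}}

```text
clock: 11.9
eef_pos: [627.7, -12.1, 67.4]
tool_rot: [3.14, -0.0, 0.467]
force: [-3.0, -2.6, -3.0]
width: -0.3
gripper_force: 1.6
```

Call:
{"name": "play_rows", "arguments": {
  "deltas": [1.3,0,0,0,0,-0.012,0,2.7,0,0,0,0,-0.024,0,4,0,0,0,0,-0.036,0]
}}

```text
clock: 12.28
eef_pos: [631.1, -10.7, 67.5]
tool_rot: [3.14, 0.0, 0.503]
force: [-2.2, -4.6, -1.1]
width: -0.0
gripper_force: 2.2
```

Call:
{"name": "play_rows", "arguments": {
  "deltas": [1.3,0.2,0,0,0,-0.012,0,2.7,0.5,0,0,0,-0.024,0,4,0.7,0,0,0,-0.036,0]
}}

```text
clock: 12.65
eef_pos: [632.6, -10.4, 67.5]
tool_rot: [-3.142, 0.005, 0.538]
force: [-8.6, -6.8, 4.9]
width: 0.2
gripper_force: 5.5
```

Call:
{"name": "play_rows", "arguments": {
  "deltas": [-2,0,0,0,0,0,0,-4,0,0,0,0,0,0,-8,0,0,0,0,0,0,-8,0,0,0,0,0,0]
}}

```text
clock: 13.15
eef_pos: [628.5, -11.1, 67.7]
tool_rot: [-3.141, -0.002, 0.54]
force: [0.1, 1.1, 0.7]
width: 0.1
gripper_force: 0.0
```

```bash
python3 ang.py
python3 - <<'E'
from h import *
s=read_state();print(s['eef_pos'],s['force'])
t=get_image('scene');i=camera_info('scene');A=np.array([593.2,97.6])
for th in(.80,.84):
  a=.2214+th;p=A+105*np.array([np.cos(a),np.sin(a)])
  print(th,((proj(i,[[*p,98],[*p,84],[*p,62]])-[330,170])*5).round(0).tolist())
cv2.imwrite('pics/s5.png',cv2.resize(t[170:280,300:420],None,fx=5,fy=5)[:,:,::-1])
E
```

```text
[212.1 247.3] 89 [637.9 227.8] r 137.7 ang rel a/b [5.207 3.113]
[280.4 331. ] 76 [482.   97.5] r 111.2 ang rel a/b [0.827 5.015]
yel 247 102.80139755903893 0.8204928657662052
tool 114.3322476807082 -1.2568938428410001 handle turn est 0.7930003204086224
[628.49925434 -11.21959562  67.69806352] [0.03898209 0.07287985 0.0505929 ]
0.8 [[250.0, 245.0], [247.0, 268.0], [244.0, 302.0]]
0.84 [[249.0, 239.0], [246.0, 262.0], [243.0, 296.0]]
```

View pics/s5.png

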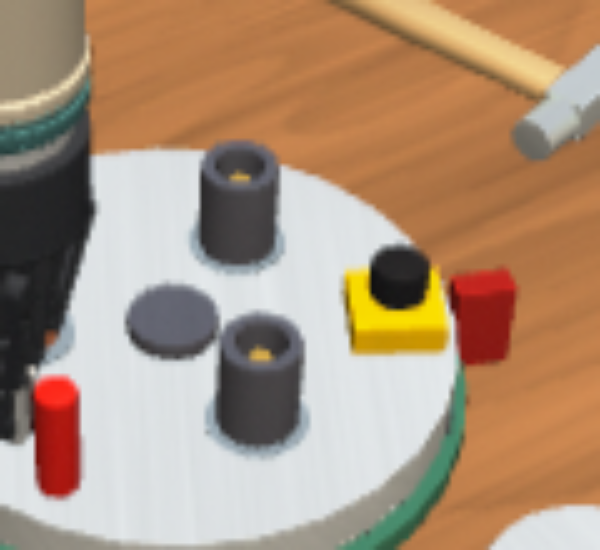

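The knob now rests directly on the yellow block. Its top face is at crop (400,262), against 241 expected with the pin up and 264 with it down, so the pin has dropped and the table is locked at 0.827 rad. Next I back away and lift.

Call:
{"name": "play_rows", "arguments": {
  "deltas": [-5,0,0,0,0,0,0,-10,0,0,0,0,0,0,-10,0,-20,0,0,0,0,-10,0,-60,0,0,0,0,-10,0,-110,0,0,0,0,-10,0,-130,0,0,0,0,-10,0,-130,0,0,0,0,-10,0,-130,0,0,0,0]
}}

```text
clock: 14.25
eef_pos: [618.2, -17.4, 196.1]
tool_rot: [-3.141, 0.002, 0.539]
force: [0.2, -0.3, -0.3]
width: -0.1
gripper_force: 0.0
```

Run:
```python
from h import *
s=read_state();print(s['clock'],s['eef_pos'],s['force'])
t=get_image('scene');w=get_image('wrist')
a=cv2.resize(t[170:300,260:420],None,fx=2.6,fy=2.6);b=cv2.resize(w,None,fx=.55,fy=.55)
H=max(a.shape[0],b.shape[0]);pad=lambda x:np.pad(x,((0,H-x.shape[0]),(0,0),(0,0)))
cv2.imwrite('pics/p2.png',np.hstack([pad(a),pad(b)])[:,:,::-1])
```

```text
14.25 [618.17347656 -17.4362623  196.10674948] [ 0.18046517 -0.2945347  -0.3005784 ]
```

View pics/p2.png

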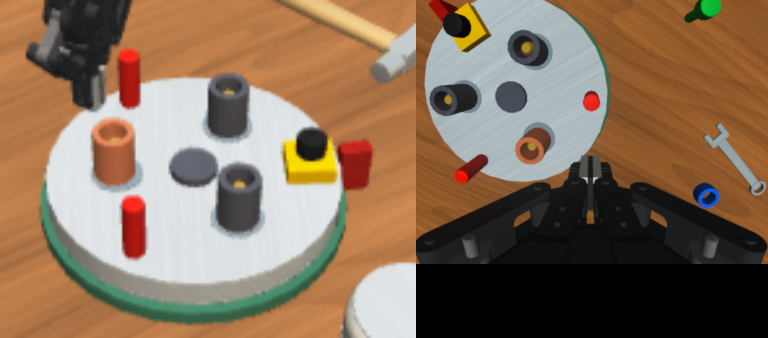

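The copper bushing is upright on its post (114,150), the knob is down on its block (311,145), and the gripper is clear of everything.

```bash
python3 -c "
from cell import finish_job
print(finish_job())"
```

```text
the job is handed in; nothing more can be done
None
```

The copper bushing sits on its post, the pin has dropped and locked the table about 0.15 rad short of the pointer, the gripper is clear, and the job was handed in at about 14 s; no verdict was returned.

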